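# Set the blank selector of the cloth feed box and engage it

### The job

Set the cloth feed box to its third step: its bar-shaped selector knob is blank, so first turn it anticlockwise (seen from above) all the way back against its end stop, then turn it clockwise by exactly three clicks from there. Only once it is set, push the clutch lever on the same box all the way over towards the wooden roller. Leave the printing block, the rusty tin and the oil stone beside the box where they are.

Things in the scene. Friction and masses are not known exactly. Their poses are not given: they have to be found in the camera images.
- feed_box: Cloth feed box, fixed to the table: grey housing 130 mm deep (its x) by 250 mm wide (its y), 55 mm high, dark cover plate, with a wooden roller 38 mm thick (its axis 108 mm along the box's +x from the origin, 28 mm above the table) along its far side. Origin: centre of the underside; +x points to the roller side, z up. The selector knob and the clutch lever stand on its top, about 62 mm to either side of the middle; which is left and which right varies.
- selector_grip (a point): Centre of the selector knob's bar, on the vertical turning axis, 95 mm above the table. The knob is black and unmarked: a bar 62 mm long (along this point's x), 18 mm thick (along its y) and 40 mm high (its sides are free from the skirt, 75 mm above the table, to the top, 113 mm), on a round skirt 68 mm across over a fixed flange 80 mm across. Its axes turn with the knob, z up. The flange is set at any angle, so the direction of the bar does not tell the step.
- selector (a joint): Turn of the selector knob in rad: 0 at the anticlockwise end stop, growing clockwise seen from above to the other end stop at 2.513 (six clicks). Clicks are 24 degrees (0.419 rad) apart, the stop itself being click 0; let go between two clicks, it springs into one of them. It resists with about 0.14 N m before each click and then jumps on.
- clutch_tip (a point): Centre of the steel ball, 26 mm across, on the end of the clutch lever: a 10 mm rod whose pivot lies 60 mm from the ball and 77 mm above the table, on a dark block 70 x 50 x 25 mm. At first it leans away from the roller, the ball about 130 mm above the table and up to 29 mm from the pivot along the box's -x; it swings over the top (ball 137 mm high) to the same lean on the roller side, about 58 mm of travel along the box's +x.
- clutch (a joint): Swing of the clutch lever in rad: 0 leaning fully away from the roller (disengaged), 1.0 leaning fully towards the roller (engaged). It moves with about 1 to 2 N at the ball and stays where it is left.
- print_block_mid (a point): Bystander: black wooden hand printing block 57 x 87 x 55 mm, loose, beside the box; centre, half-way up.
- rusty_tin_mid (a point): Bystander: open rusty tin, 54 mm across, 55 mm high, loose, beside the box; centre, half-way up.
- oil_stone_mid (a point): Bystander: grey oil stone 140 x 45 x 20 mm, loose, lying on the robot's side of the box; centre, half-way up.

How it is judged:
On the way, in this order (a step that is already met when the one before it is completed fails the run):
1. the selector has been turned back against its anticlockwise end stop, the clutch lever still disengaged (value of joint selector below 0.1 rad and value of joint clutch below 0.4 rad), for 0.2 s.
2. the selector stands at the third click from the stop (within 0.13 rad), the clutch lever still disengaged (value of joint selector between 1.127 and 1.387 rad and value of joint clutch below 0.4 rad), for 0.3 s.
At the end, for the whole second after the job is handed in: The selector rests in its third click from the anticlockwise end stop (1.257 rad, within 0.13 rad) and the clutch lever is swung fully over towards the roller (more than 0.85 of its 1.0 rad) (value of joint selector between 1.127 and 1.387 rad and value of joint clutch above 0.85 rad); the robot touches nothing.
It fails at once if the printing block beside the box is shifted by more than 30 mm (distance of print_block_mid from where it was at the start of the episode above 0.03 m).
It fails at once if the rusty tin beside the box is shifted by more than 30 mm (distance of rusty_tin_mid from where it was at the start of the episode above 0.03 m).
It fails at once if the oil stone beside the box is shifted by more than 30 mm (distance of oil_stone_mid from where it was at the start of the episode above 0.03 m).
It also fails if it takes over 72 s, if anything falls off the work surface, if the arm or the gripper's body presses on something with over 40 N, if the wrist force passes 120 N, or if a joint passes its speed limit or range.

### The arm

A 7-joint arm with a two-finger parallel gripper is mounted at the origin on a cart in front of the work surface, level with it; the furniture and walls round the work are solid. World frame = base frame: x ahead of the robot, y to its left, z up, the work surface at z = 0. Lengths are in m, angles in rad, forces in N, time in s.
With the tool pointing down it reaches from about 0.425 to 0.875 m from the base axis. Payload 4.7 kg.
Tool frame: the origin (TCP) lies midway between the tips of the shut fingers; the grasp point (between the pads) lies 19 mm behind it (ctrl.grip_depth is the z of the grasp point in the tool frame, in m); z points along the fingers, y is the direction in which the jaws open and shut (so a half turn about z gives the same grasp; the last joint's range is limited). The gripper opens to 85 mm and grips with 20 to 120 N. Pads are 22 mm wide; open, the fingers measure 114 mm over their backs; the gripper's body (76 mm by 85 mm) begins 54 mm behind the grasp point. The pads swing forward as they close: fully open they stand 13 mm farther back than shut.
Start: joints at [-1.211, 0.321, -0.07, 1.45, 0.023, 1.371, -0.057], TCP at [0.22, 0.612, 0.231] pointing down, gripper open.
Joint ranges: [-2.86, 2.86], [-0.3, 2.09], [-1.38, 1.24], [0.06, 2.45], [-1.56, 4.7], [0.09, 2.05], [-2.69, 2.69]. Speed limits (rad/s): [2.57, 2.57, 3.14, 3.14, 3.14, 3.14, 3.14].

### API

Orientations are given as a unit quaternion [w, x, y, z].
In Python, from bench import ctrl gives the robot as it stands.
- The arm moves only by the tool drive_tool, never from a script. Its argument "moves" is text: rows parted by semicolons, each of 7 numbers parted by spaces: the shift along the tool's x, y, z in m, then the turn, a rotation vector about the tool's x, y, z in degrees, then the gripper command: -1 is fully open, 1 is shut, values between are in proportion. A call has exactly 5 rows; each row shifts and turns the pose as measured when the row begins, along the tool's axes as they then stand; what a row does not reach is not made up. A row lasts 1/10 s, in which the tool goes at most 50 mm and 8.59 degrees, less where a joint would pass 70% of its speed; a pose out of reach is approached as far as the arm can. A call with a gripper value outside its range is refused whole. The fingers move at their own pace and stop on an object; "grip_force" is the grip in N (left out, the last holds). Time passes only in rows, so rows that do not move let the fingers close, or fill a call up. It gives the time, the measured TCP pose, the force and the opening at its end, in the units of the state.
- ctrl.read_state(): the state, without advancing time (a new reading comes with each control period).
- ctrl.grab_frame(name): name is "scene" or "top" or "wrist"; returns the picture (384x512x3 uint8, blue, green, red); there is no depth.
- ctrl.camera_params(name): a dict with "fx", "fy", "cx", "cy" (pixels), "dist_coeffs" ([k1, k2, p1, p2, k3] as OpenCV has them; the pictures are not rectified), "T" (4x4, takes a point from camera to world coordinates); the wrist camera has in their place "hand_eye" (4x4, takes a point from camera to tool coordinates, whose origin is the TCP and whose axes are the flange's). Camera axes: x right, y down, z forward; pixel columns grow to the right and rows downward; lengths in m; the calibration is good to about 2 mm. A picture is of the moment at which its call begins: read the wrist's pose just before it. camera_params takes no time and is no camera call.
- ctrl.hand_in(): hands the job in, once; it reports no verdict.
Trained networks look in the newest picture that a camera, given by its name, has taken for a name from the list of things; names that differ only in an ending like _2 or _b are one class to them, and where a whole thing is asked for, a point or a joint stands for the part that bears it (a point fixed in the world has none). Each returns a list of dicts, best first, with "conf" (0 to 1); they miss things now and then, are a little off and sometimes report something else, mostly with a low value. They report only what shows in the picture. A call takes as long as a camera call.
- ctrl.regions_of(camera, target): "pixels" (384x512 bool, what is visible of it) and "rect" ([left, top, right, bottom] in pixels, round what is visible of it).
The state is a dict: "time": time; "joints": joint angles; "dq": joint speeds; "effort": joint torques, N m; "position": TCP position; "eef_rot": TCP orientation; "contact_force": force on the tool from outside, world axes, zero at the start; "torque": the same for the moment, N m; "finger_gap": finger opening in m.
Only numpy, scipy, OpenCV 4.12 (cv2) and the standard library are available. Lean on these libraries where they do the work, as an engineer would, in place of code of your own. Each camera call takes 0.05 s, during which the arm holds its last target.

## Working session

There is one attempt and no reset: what is moved stays moved. The work goes in short steps, Python scripts to look and compute and a tool call to move; the robot and the scene stay as the last step left them, time stands still between calls to the robot, and variables do not carry over. Pictures are saved under pics/ and viewed, and the job is handed in when it is done.

Besides the shell and the picture viewer there is one more tool, called as name(argument=value, ...) on one line, values as JSON. drive_tool: Moves the arm, as the interface text tells. Its arguments: {"type":"object","properties":{"moves":{"type":"string"},"grip_force":{"type":"number"}},"required":["moves"]}

```bash
ls; mkdir -p pics; python3 - <<'E'
from bench import ctrl
import cv2
s=ctrl.read_state()
for k,v in s.items(): print(k,v)
for n in ("scene","top"):
    im=ctrl.grab_frame(n); cv2.imwrite(f"pics/{n}0.png",im)
    p=ctrl.camera_params(n); print(n,p)
    for t in ("feed_box","selector_grip","clutch_tip","print_block_mid","rusty_tin_mid","oil_stone_mid"):
        for r in ctrl.regions_of(n,t)[:2]:
            print(n,t,round(r["conf"],2),r["rect"],r["pixels"].sum())
print(ctrl.camera_params("wrist"), ctrl.grip_depth)
E
```

```text
pics
time 0.0
joints [-1.21088913  0.32183094 -0.07009967  1.45167016  0.02258832  1.3708103
 -0.05689245]
dq [-2.78791633e-05 -1.33514282e-04 -3.84859970e-04  5.92581833e-04
 -1.36396942e-03  1.84746036e-03  8.91605730e-04]
effort [ 3.97527556e-04 -4.93583679e+01 -3.82046420e-01 -3.14335585e+01
  1.28426543e-02  1.13385278e-02 -3.77518560e-06]
position [0.22017202 0.61099997 0.2302209 ]
eef_rot [-1.25226797e-04  1.72018733e-01  9.85093205e-01 -9.57617167e-04]
contact_force [0.70020627 0.45961562 0.07156593]
torque [ 0.01945197 -0.01002939  0.01561006]
finger_gap 0.08549434015104762
scene {'fx': 409.98731928569237, 'fy': 409.98731928569237, 'cx': 254.3192268028534, 'cy': 187.7145093613456, 'dist_coeffs': array([-0.14350438,  0.        ,  0.        ,  0.        ,  0.        ]), 'T': array([[ 0.74566599, -0.3015911 ,  0.5941591 , -0.05556674],
       [-0.66588787, -0.30518007,  0.68077784, -0.63658757],
       [-0.02399102, -0.90327622, -0.42838826,  0.53639072],
       [ 0.        ,  0.        ,  0.        ,  1.        ]])}
scene feed_box 0.56 [216.3, 191.7, 336.2, 264.9] 4028
scene s
[... 967 characters left out ...]
75 [204.9, 183.3, 244.1, 213.0] 669
top rusty_tin_mid 0.82 [352.3, 150.4, 374.5, 167.6] 376
top oil_stone_mid 0.73 [265.6, 209.6, 315.8, 241.8] 800
{'fx': 344.3889631554276, 'fy': 344.3889631554276, 'cx': 252.95629592384785, 'cy': 192.3359646813887, 'dist_coeffs': array([-0.09917658,  0.        ,  0.        ,  0.        ,  0.        ]), 'hand_eye': array([[ 4.04794615e-04, -9.46908706e-01, -3.21502314e-01,
         8.14646640e-02],
       [ 9.99998941e-01,  8.32658167e-04, -1.19332603e-03,
         1.55059497e-05],
       [ 1.39767234e-03, -3.21501491e-01,  9.46908041e-01,
        -1.42295654e-01],
       [ 0.00000000e+00,  0.00000000e+00,  0.00000000e+00,
         1.00000000e+00]])} -0.0187
```

```bash
python3 - <<'E'
import cv2
a=cv2.imread("pics/scene0.png")[165:285,180:390]; b=cv2.imread("pics/top0.png")[110:260,190:390]
cv2.imwrite("pics/a.png",cv2.resize(a,None,fx=3.8,fy=3.8,interpolation=3)); cv2.imwrite("pics/b.png",cv2.resize(b,None,fx=4,fy=4,interpolation=3))
E
```

```text
(no output)
```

View pics/a.png

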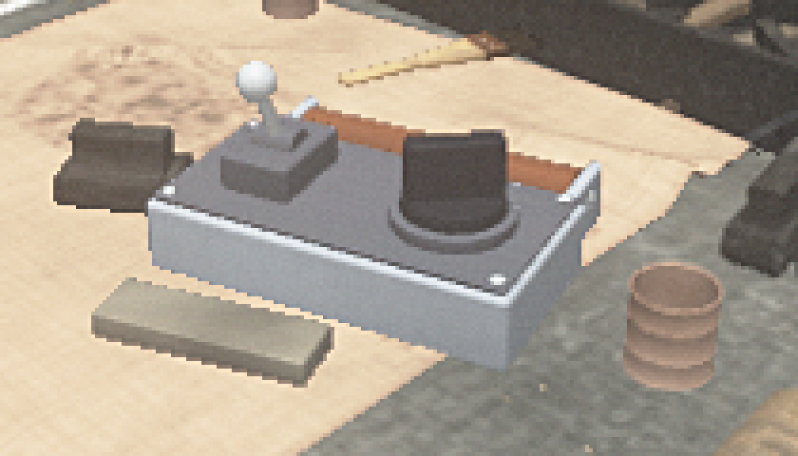

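View pics/b.png

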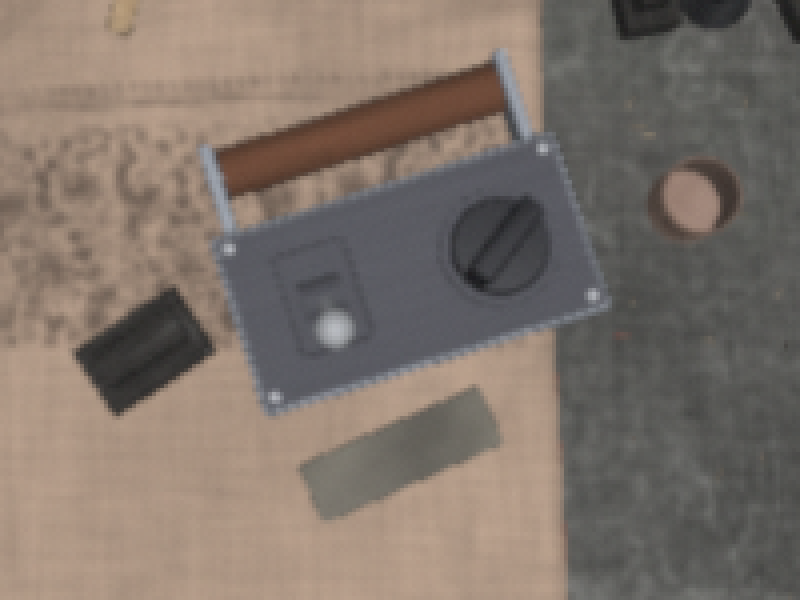

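```bash
cat > h.py <<'E'
import numpy as np, cv2
from bench import ctrl
from scipy.spatial.transform import Rotation as R
def rt(s): 
    q=np.array(s["eef_rot"]); T=np.eye(4); T[:3,:3]=R.from_quat([q[1],q[2],q[3],q[0]]).as_matrix(); T[:3,3]=s["position"]; return T
def ray(n,uv,z,T=None):
    p=ctrl.camera_params(n); K=np.array([[p["fx"],0,p["cx"]],[0,p["fy"],p["cy"]],[0,0,1]])
    if T is None: T=p["T"]
    x=cv2.undistortPoints(np.array([[uv]],float),K,np.array(p["dist_coeffs"]))[0,0]
    d=T[:3,:3]@[x[0],x[1],1]; return T[:3,3]+d*(z-T[2,3])/d[2]
def proj(n,P,T=None):
    p=ctrl.camera_params(n); K=np.array([[p["fx"],0,p["cx"]],[0,p["fy"],p["cy"]],[0,0,1]])
    if T is None: T=p["T"]
    Ti=np.linalg.inv(T); P=np.atleast_2d(P).astype(float)
    return cv2.projectPoints(P,cv2.Rodrigues(Ti[:3,:3])[0],Ti[:3,3],K,np.array(p["dist_coeffs"]))[0][:,0]
E
python3 - <<'E'
from h import *
np.set_printoptions(precision=4,suppress=True)
f=lambda x,y:((x-1.5)/4+190,(y-1.5)/4+110)
c=[ray("top",f(*p),.055) for p in [(215,240),(550,135),(608,303),(268,412)]]
for x in c: print(x)
ce=np.mean(c,0); print("centre",ce)
d=c[0]+c[1]-c[2]-c[3]; print("yaw x",np.degrees(np.arctan2(d[1],d[0])))
d=c[0]+c[3]-c[1]-c[2]; print("yaw y",np.degrees(np.arctan2(d[1],d[0]))-90)
print("skirt",ray("top",f(500,246),.075)); print("ball",ray("top",f(335,328),.13))
a,b=ray("top",f(535,197),.113),ray("top",f(476,283),.113);print(a,b,(a+b)/2,np.linalg.norm(a-b),np.degrees(np.arctan2(*(a-b)[[1,0]])))
print("tin",ray("top",f(695,200),.05))
g=lambda x,y:((x-1.9)/3.8+180,(y-1.9)/3.8+165)
print("scene ball",ray("scene",g(256,78),.13), "knob top ctr",ray("scene",g(455,138),.113))
print(rt(ctrl.read_state()))
E
```

```text
[0.5662 0.1082 0.055 ]
[ 0.639  -0.1209  0.055 ]
[ 0.5238 -0.1591  0.055 ]
[0.4486 0.071  0.055 ]
centre [ 0.5444 -0.0252  0.055 ]
yaw x 17.94525775898492
yaw y 17.863568412378754
skirt [ 0.5603 -0.0842  0.075 ]
ball [0.5018 0.0262 0.13  ]
[ 0.5878 -0.1024  0.113 ] [ 0.5321 -0.0644  0.113 ] [ 0.5599 -0.0834  0.113 ] 0.06746001343793094 -34.3047347349562
tin [ 0.5949 -0.2196  0.05  ]
scene ball [0.5054 0.0325 0.13  ] knob top ctr [ 0.5578 -0.0862  0.113 ]
[[-0.9408  0.3389  0.0001  0.2203]
 [ 0.3389  0.9408  0.0001  0.6116]
 [-0.      0.0001 -1.      0.2314]
 [ 0.      0.      0.      1.    ]]
```

```bash
cat > plan.py <<'E'
import sys
from h import *
def yaw(T): return np.degrees(np.arctan2(T[1,1],T[0,1]))
def plan(tx,ty,tz,tyaw,rows=5,maxd=.04,maxr=8,turn=None):
    """tyaw: world yaw of tool y (deg); turn: signed total world yaw change (ccw+)"""
    s=ctrl.read_state();T=rt(s); y0=yaw(T)
    if turn is None: turn=(tyaw-y0+180)%360-180
    D=np.array([tx,ty,tz])-T[:3,3]
    N=max(int(np.ceil(max(np.linalg.norm(D)/maxd,abs(turn)/maxr))),1)
    print("t",round(s["time"],2),"pos",T[:3,3].round(4),"yaw",round(y0,2),"tilt",T[:2,2].round(4),"q",np.round(s["joints"],2),"F",np.round(s["contact_force"],1),"M",np.round(s["torque"],2),"gap",round(s["finger_gap"],4),"N",N)
    # level correction spread on first row
    for i in range(rows):
        if i>=N: print("0 0 0 0 0 0 g;"); continue
        y=np.radians(y0+turn*i/N)
        Y=np.array([np.cos(y),np.sin(y),0]); Z=np.array([0,0,-1.]); X=np.cross(Y,Z)
        d=D/N
        print(f"{d@X:.4f} {d@Y:.4f} {d@Z:.4f} 0 0 {-turn/N:.2f} g;")
if __name__=="__main__":
    a=[float(v) for v in sys.argv[1:]]
    plan(*a[:4],turn=a[4] if len(a)>4 else None)
E
python3 plan.py .54 -.084 .23 -124.3 -194.5
```

```text
t 0.7 pos [0.2203 0.6116 0.2314] yaw 70.19 tilt [0.0001 0.0001] q [-1.21  0.32 -0.07  1.45  0.02  1.37 -0.06] F [0.5 0.7 0.3] M [-0.01  0.06 -0.01] gap 0.0852 N 25
-0.0215 -0.0218 0.0001 0 0 7.78 g;
-0.0242 -0.0187 0.0001 0 0 7.78 g;
-0.0265 -0.0153 0.0001 0 0 7.78 g;
-0.0284 -0.0116 0.0001 0 0 7.78 g;
-0.0297 -0.0076 0.0001 0 0 7.78 g;
```

drive_tool(moves="-0.0215 -0.022 0 0 0 7.8 -1; -0.024 -0.0187 0 0 0 7.8 -1; -0.0265 -0.0153 0 0 0 7.8 -1; -0.0284 -0.0116 0 0 0 7.8 -1; -0.0297 -0.0076 0 0 0 7.8 -1", grip_force=60)

```text
time: 1.2
position: [0.2806, 0.4715, 0.2301]
eef_rot: [-0.002, 0.498, 0.867, 0.0]
contact_force: [-0.3, 0.4, 0.9]
finger_gap: 0.0859
```

```bash
python3 plan.py .54 -.084 .23 -124.3 -162
```

```text
t 1.2 pos [0.2806 0.4715 0.2301] yaw 30.25 tilt [-0.0026  0.0022] q [-1.13  0.11  0.06  1.71 -0.01  1.32 -0.55] F [-0.3  0.4  0.9] M [-0.   -0.04  0.03] gap 0.0859 N 21
-0.0291 -0.0027 0.0000 0 0 7.71 g;
-0.0292 0.0013 0.0000 0 0 7.71 g;
-0.0287 0.0052 0.0000 0 0 7.71 g;
-0.0278 0.0090 0.0000 0 0 7.71 g;
-0.0263 0.0126 0.0000 0 0 7.71 g;
```

drive_tool(moves="-0.0291 -0.0027 0 0 0 7.4 -1; -0.0292 0.0013 0 0 0 7.4 -1; -0.0287 0.0052 0 0 0 7.4 -1; -0.0278 0.009 0 0 0 7.4 -1; -0.0263 0.0126 0 0 0 7.4 -1")

```text
time: 1.7
position: [0.3445, 0.3333, 0.2306]
eef_rot: [-0.002, 0.757, 0.654, 0.001]
contact_force: [0.7, -0.4, 0.6]
finger_gap: 0.0855
```

```bash
python3 plan.py .54 -.084 .23 -124.3
```

```text
t 1.7 pos [0.3445 0.3333 0.2306] yaw -8.35 tilt [-0.0013  0.0047] q [-1.01 -0.05  0.18  1.87  0.01  1.32 -0.97] F [ 0.7 -0.4  0.6] M [-0.07 -0.02 -0.02] gap 0.0855 N 15
-0.0256 0.0169 0.0000 0 0 7.73 g;
-0.0231 0.0202 0.0000 0 0 7.73 g;
-0.0202 0.0232 0.0000 0 0 7.73 g;
-0.0169 0.0257 0.0000 0 0 7.73 g;
-0.0133 0.0277 0.0000 0 0 7.73 g;
```

drive_tool(moves="-0.0256 0.017 0 0 0 7.7 -1; -0.023 0.0202 0 0 0 7.7 -1; -0.0202 0.0232 0 0 0 7.7 -1; -0.017 0.0257 0 0 0 7.7 -1; -0.0133 0.0277 0 0 0 7.7 -1")

```text
time: 2.2
position: [0.4105, 0.1878, 0.2312]
eef_rot: [-0.004, 0.935, 0.355, 0.002]
contact_force: [-0.3, 0.4, 0.8]
finger_gap: 0.0853
```

```bash
python3 plan.py .54 -.084 .23 -124.3
```

```text
t 2.2 pos [0.4105 0.1878 0.2312] yaw -48.45 tilt [0.0013 0.0082] q [-0.84 -0.12  0.33  1.93  0.03  1.33 -1.37] F [-0.3  0.4  0.8] M [-0.04 -0.06 -0.02] gap 0.0853 N 10
-0.0083 0.0289 0.0001 0 0 7.58 g;
-0.0044 0.0298 0.0001 0 0 7.58 g;
-0.0005 0.0301 0.0001 0 0 7.58 g;
0.0035 0.0299 0.0001 0 0 7.58 g;
0.0074 0.0292 0.0001 0 0 7.58 g;
```

drive_tool(moves="-0.0083 0.0289 0 0 0 7.6 -1; -0.0044 0.0298 0 0 0 7.6 -1; -0.0005 0.03 0 0 0 7.6 -1; 0.0035 0.03 0 0 0 7.6 -1; 0.0074 0.0292 0 0 0 7.6 -1")

```text
time: 2.7
position: [0.4758, 0.045, 0.2318]
eef_rot: [-0.006, 1.0, 0.017, 0.003]
contact_force: [1.0, -0.2, 0.4]
finger_gap: 0.0852
```

```bash
python3 plan.py .54 -.084 .23 -124.3
```

```text
t 2.7 pos [0.4758 0.045  0.2318] yaw -88.09 tilt [0.0052 0.0114] q [-0.65 -0.07  0.49  1.88  0.03  1.32 -1.71] F [ 1.  -0.2  0.4] M [-0.04  0.01  0.04] gap 0.0852 N 5
0.0120 0.0262 0.0004 0 0 7.24 g;
0.0152 0.0245 0.0004 0 0 7.24 g;
0.0181 0.0224 0.0004 0 0 7.24 g;
0.0208 0.0199 0.0004 0 0 7.24 g;
0.0232 0.0171 0.0004 0 0 7.24 g;
```

drive_tool(moves="0.012 0.0262 0 0 0 7.2 -1; 0.0152 0.0245 0 0 0 7.2 -1; 0.018 0.0224 0 0 0 7.2 -1; 0.0208 0.02 0 0 0 7.2 -1; 0.0232 0.017 0 0 0 7.2 -1")

```text
time: 3.2
position: [0.541, -0.0906, 0.2322]
eef_rot: [-0.008, 0.952, -0.306, 0.002]
contact_force: [0.1, 0.3, 0.6]
finger_gap: 0.0855
```

```bash
python3 plan.py .56 -.084 .23 -124.3; python3 - <<'E'
from h import *
s=ctrl.read_state();T=rt(s);im=ctrl.grab_frame("wrist");cv2.imwrite("pics/w1.png",im)
Tc=T@ctrl.camera_params("wrist")["hand_eye"]; np.save("Tc1.npy",Tc); print(T)
E
```

```text
t 3.2 pos [ 0.541  -0.0906  0.2322] yaw -125.65 tilt [0.0092 0.0135] q [-0.49  0.1   0.66  1.73 -0.08  1.32 -2.  ] F [0.1 0.3 0.6] M [ 0.01 -0.04 -0.02] gap 0.0855 N 1
0.0116 -0.0164 0.0022 0 0 -1.35 g;
0 0 0 0 0 0 g;
0 0 0 0 0 0 g;
0 0 0 0 0 0 g;
0 0 0 0 0 0 g;
[[ 8.12593968e-01 -5.82756840e-01  9.24712006e-03  5.40992765e-01]
 [-5.82830109e-01 -8.12482638e-01  1.34546044e-02 -9.05700139e-02]
 [-3.27638255e-04 -1.63226304e-02 -9.99866723e-01  2.32244746e-01]
 [ 0.00000000e+00  0.00000000e+00  0.00000000e+00  1.00000000e+00]]
```

View pics/w1.png

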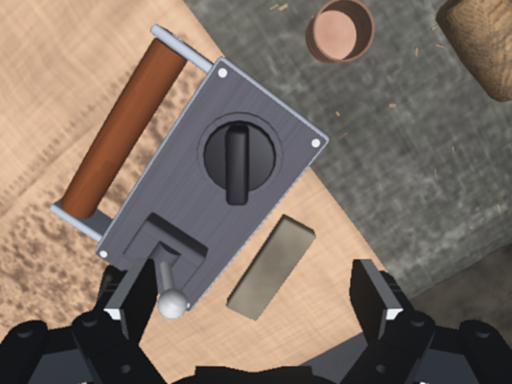

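```bash
python3 - <<'E'
from h import *
im=cv2.imread("pics/w1.png")
c=im[100:220,180:300].astype(float)*2.2
cv2.imwrite("pics/w1c.png",cv2.resize(np.clip(c,0,255).astype(np.uint8),None,fx=5,fy=5,interpolation=3))
E
```

```text
(no output)
```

View pics/w1c.png

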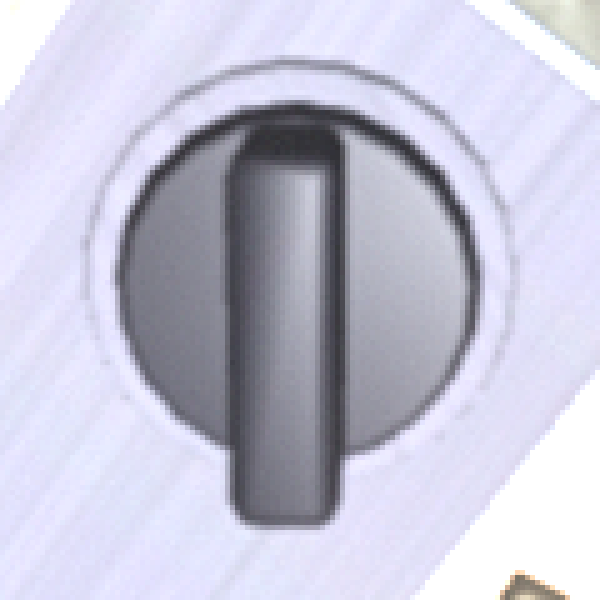

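```bash
python3 - <<'E'
from h import *
np.set_printoptions(precision=4,suppress=True)
Tc=np.load("Tc1.npy"); f=lambda x,y:((x-2)/5+180,(y-2)/5+100)
a,b=[ray("wrist",f(*p),.113,Tc) for p in [(286,162),(284,522)]]
print(a,b,(a+b)/2,np.linalg.norm(a-b),np.degrees(np.arctan2(*(a-b)[[1,0]])))
print("skirt",ray("wrist",f(299,280),.075,Tc))
print("ball",ray("wrist",(173,303),.13,Tc))
E
python3 plan.py .561 -.084 .17 -125.5
```

```text
[ 0.5848 -0.1045  0.113 ] [ 0.538  -0.0695  0.113 ] [ 0.5614 -0.087   0.113 ] 0.058398899756183086 -36.77123252759152
skirt [ 0.5632 -0.0886  0.075 ]
ball [0.501  0.0248 0.13  ]
t 3.25 pos [ 0.5421 -0.0965  0.2324] yaw -126.28 tilt [0.0112 0.0087] q [-0.48  0.11  0.67  1.73 -0.08  1.32 -2.  ] F [-0.  -4.2  1.2] M [-0.25 -0.06 -0.01] gap 0.0854 N 2
0.0039 -0.0106 0.0312 0 0 -0.39 g;
0.0040 -0.0106 0.0312 0 0 -0.39 g;
0 0 0 0 0 0 g;
0 0 0 0 0 0 g;
0 0 0 0 0 0 g;
```

drive_tool(moves="0.004 -0.0106 0.02 -0.4 -0.1 0 -1; 0.004 -0.0106 0.02 -0.4 -0.1 0 -1; 0 0 0.02 0 0 0 -1; 0 0 0 0 0 0 -1; 0 0 0 0 0 0 -1")

```text
time: 3.75
position: [0.5636, -0.0869, 0.1729]
eef_rot: [0.0, 0.95, -0.313, 0.002]
contact_force: [0.6, 0.2, -0.2]
finger_gap: 0.0855
```

```bash
python3 plan.py .561 -.0858 .13 -126; python3 - <<'E'
from h import *
s=ctrl.read_state();T=rt(s);im=ctrl.grab_frame("wrist");cv2.imwrite("pics/w2.png",im)
Tc=T@ctrl.camera_params("wrist")["hand_eye"]; np.save("Tc2.npy",Tc)
ctr=np.array([.561,-.0858,0]);
for a in(-36,):
    d=np.array([np.cos(np.radians(a)),np.sin(np.radians(a)),0]);n=np.array([-d[1],d[0],0])
    P=[ctr+[0,0,.113]+i*.031*d+j*.009*n for i,j in((1,1),(1,-1),(-1,-1),(-1,1))]
    cv2.polylines(im,[np.round(proj("wrist",P,Tc)*8).astype(np.int32)],True,(0,255,0),1,cv2.LINE_AA,3)
cv2.imwrite("pics/w2o.png",cv2.convertScaleAbs(im,alpha=1.6))
E
```

```text
t 3.75 pos [ 0.5636 -0.0869  0.1729] yaw -126.54 tilt [ 0.0036 -0.0019] q [-0.47  0.21  0.66  1.76 -0.13  1.22 -1.99] F [ 0.6  0.2 -0.2] M [ 0.01  0.04 -0.04] gap 0.0855 N 2
-0.0014 0.0003 0.0215 0 0 -0.27 g;
-0.0014 0.0003 0.0215 0 0 -0.27 g;
0 0 0 0 0 0 g;
0 0 0 0 0 0 g;
0 0 0 0 0 0 g;
```

View pics/w2o.png

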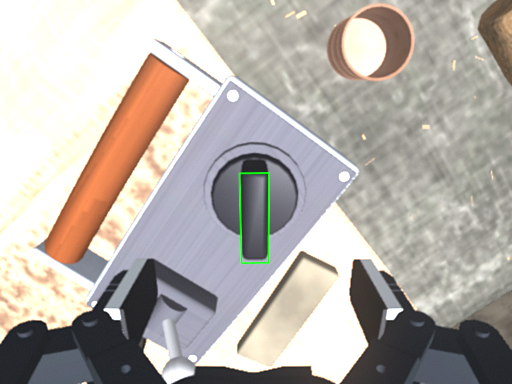

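drive_tool(moves="-0.0028 0.0006 0.022 0 0 -0.3 -1; 0 0 0.022 0 0 0 -1; 0 0 0.022 0 0 0 -1; 0 0 0.02 0 0 0 -1; 0 0 0 0 0 0 -1")

```text
time: 4.3
position: [0.5659, -0.0856, 0.0924]
eef_rot: [-0.003, 0.951, -0.31, 0.008]
contact_force: [-0.4, -0.2, -0.1]
finger_gap: 0.0852
```

```bash
python3 plan.py .561 -.0858 .082 -126
```

```text
t 4.3 pos [ 0.5659 -0.0856  0.0924] yaw -126.13 tilt [0.0166 0.0007] q [-0.44  0.29  0.64  1.84 -0.2   1.05 -1.93] F [-0.4 -0.2 -0.1] M [0.03 0.04 0.03] gap 0.0852 N 1
-0.0038 0.0030 0.0104 0 0 -0.13 g;
0 0 0 0 0 0 g;
0 0 0 0 0 0 g;
0 0 0 0 0 0 g;
0 0 0 0 0 0 g;
```

drive_tool(moves="-0.004 0.003 0.01 -0.6 -0.75 0 -1; 0 0 0 0 0 0 -1; 0 0 0 0 0 0 0.3; 0 0 0 0 0 0 1; 0 0 0 0 0 0 1", grip_force=60)

```text
time: 4.8
position: [0.5641, -0.0859, 0.0871]
eef_rot: [-0.001, 0.951, -0.31, 0.003]
contact_force: [0.1, -0.4, 0.2]
finger_gap: 0.0437
```

drive_tool(moves="0 0 0 0 0 0 1; 0 0 0 0 0 0 1; 0 0 0 0 0 0 1; 0 0 0 0 0 0 1; 0 0 0 0 0 0 1")

```text
time: 5.3
position: [0.5633, -0.0876, 0.0881]
eef_rot: [-0.001, 0.951, -0.311, 0.003]
contact_force: [-1.0, -0.5, 0.3]
finger_gap: 0.0167
```

```bash
python3 plan.py .561 -.0858 .082 -126
```

```text
t 5.3 pos [ 0.5633 -0.0876  0.0881] yaw -126.18 tilt [ 0.0057 -0.0006] q [-0.44  0.3   0.64  1.84 -0.2   1.06 -1.93] F [-1.  -0.5  0.3] M [-0.17  0.18  0.04] gap 0.0167 N 1
-0.0029 -0.0001 0.0061 0 0 -0.18 g;
0 0 0 0 0 0 g;
0 0 0 0 0 0 g;
0 0 0 0 0 0 g;
0 0 0 0 0 0 g;
```

drive_tool(moves="0 0 0 0 0 -6 1; 0 0 0 0 0 -6 1; 0 0 0 0 0 -6 1; 0 0 0 0 0 -6 1; 0 0 0 0 0 0 1")

```text
time: 5.8
position: [0.564, -0.0861, 0.0881]
eef_rot: [-0.001, 0.995, -0.098, 0.003]
contact_force: [-0.5, -0.5, -0.2]
finger_gap: 0.0171
```

```bash
python3 plan.py .5625 -.0870 .088 -126
```

```text
t 5.8 pos [ 0.564  -0.0861  0.0881] yaw -101.23 tilt [0.0064 0.0007] q [-0.38  0.29  0.56  1.84 -0.18  1.05 -1.51] F [-0.5 -0.5 -0.2] M [-0.11  0.16 -0.05] gap 0.0171 N 4
-0.0003 0.0003 0.0000 0 0 6.19 g;
-0.0003 0.0003 0.0000 0 0 6.19 g;
-0.0002 0.0004 0.0000 0 0 6.19 g;
-0.0002 0.0004 0.0000 0 0 6.19 g;
0 0 0 0 0 0 g;
```

drive_tool(moves="0 0 0 0 0 -6 1; 0 0 0 0 0 -6 1; 0 0 0 0 0 -6 1; 0 0 0 0 0 -6 1; 0 0 0 0 0 0 1")

```text
time: 6.3
position: [0.5639, -0.0845, 0.0881]
eef_rot: [-0.001, 0.994, 0.113, 0.003]
contact_force: [-0.4, -1.3, 1.0]
finger_gap: 0.0171
```

```bash
python3 plan.py .5625 -.0870 .088 -126
```

```text
t 6.3 pos [ 0.5639 -0.0845  0.0881] yaw -77.08 tilt [0.0056 0.0029] q [-0.33  0.28  0.5   1.84 -0.16  1.05 -1.11] F [-0.4 -1.3  1. ] M [-0.12  0.2   0.03] gap 0.0171 N 7
-0.0003 0.0003 0.0000 0 0 6.99 g;
-0.0002 0.0003 0.0000 0 0 6.99 g;
-0.0002 0.0004 0.0000 0 0 6.99 g;
-0.0001 0.0004 0.0000 0 0 6.99 g;
-0.0001 0.0004 0.0000 0 0 6.99 g;
```

drive_tool(moves="0 0 0 0 0 -6 1; 0 0 0 0 0 -6 1; 0 0 0 0 0 -6 1; 0 0 0 0 0 -6 1; 0 0 0 0 0 0 1")

```text
time: 6.8
position: [0.5632, -0.0831, 0.0881]
eef_rot: [-0.002, 0.95, 0.313, 0.002]
contact_force: [-1.2, -0.9, 0.3]
finger_gap: 0.017
```

```bash
python3 plan.py .5625 -.0870 .088 -126|head -1
```

```text
t 6.8 pos [ 0.5632 -0.0831  0.0881] yaw -53.47 tilt [0.0033 0.005 ] q [-0.28  0.28  0.44  1.84 -0.14  1.05 -0.72] F [-1.2 -0.9  0.3] M [-0.11  0.16  0.08] gap 0.017 N 10
```

drive_tool(moves="0 0 0 0 0 -6 1; 0 0 0 0 0 -6 1; 0 0 0 0 0 -6 1; 0 0 0 0 0 -6 1; 0 0 0 0 0 0 1")

```text
time: 7.3
position: [0.562, -0.0821, 0.0881]
eef_rot: [-0.003, 0.867, 0.499, 0.002]
contact_force: [-1.0, -0.1, 0.5]
finger_gap: 0.0169
```

```bash
python3 plan.py .5625 -.0870 .088 -126|head -1
```

```text
t 7.3 pos [ 0.562  -0.0821  0.0881] yaw -30.2 tilt [0.0001 0.0067] q [-0.23  0.27  0.38  1.84 -0.12  1.06 -0.33] F [-1.  -0.1  0.5] M [-0.09  0.09  0.01] gap 0.0169 N 12
```

drive_tool(moves="0 0 0 0 0 -6 1; 0 0 0 0 0 -6 1; 0 0 0 0 0 -6 1; 0 0 0 0 0 -6 1; 0 0 0 0 0 0 1")

```text
time: 7.8
position: [0.5606, -0.0816, 0.0881]
eef_rot: [-0.004, 0.75, 0.662, 0.001]
contact_force: [-1.1, 0.3, 1.8]
finger_gap: 0.0169
```

```bash
python3 plan.py .5625 -.0870 .088 -126|head -1
```

```text
t 7.8 pos [ 0.5606 -0.0816  0.0881] yaw -7.15 tilt [-0.0034  0.0077] q [-0.18  0.27  0.33  1.84 -0.11  1.06  0.06] F [-1.1  0.3  1.8] M [-0.13  0.13 -0.05] gap 0.0169 N 15
```

drive_tool(moves="0 0 0 0 0 -5 1; 0 0 0 0 0 -5 1; 0 0 0 0 0 -5 1; 0 0 0 0 0 -5 1; 0 0 0 0 0 -4 1")

```text
time: 8.3
position: [0.5602, -0.0801, 0.0886]
eef_rot: [-0.008, 0.623, 0.782, 0.008]
contact_force: [-1.0, 4.7, 1.8]
finger_gap: 0.0172
```

```bash
python3 plan.py .5625 -.0870 .088 -126|head -1; python3 - <<'E'
from h import *
im=ctrl.grab_frame("wrist");cv2.imwrite("pics/w3.png",im)
im=ctrl.grab_frame("top");cv2.imwrite("pics/t3.png",cv2.resize(im[110:260,190:390],None,fx=4,fy=4,interpolation=3))
E
```

```text
t 8.3 pos [ 0.5602 -0.0801  0.0886] yaw 12.98 tilt [-0.0022  0.0233] q [-0.13  0.26  0.28  1.83 -0.11  1.06  0.42] F [-1.   4.7  1.8] M [ 0.62  0.34 -6.86] gap 0.0172 N 18
```

View pics/w3.png

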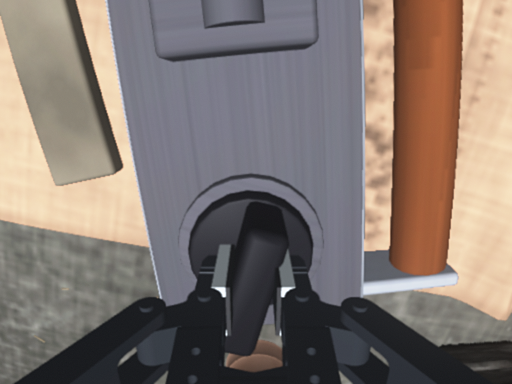

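drive_tool(moves="0 0 0 0 0 5 1; 0 0 0 0 0 5 1; 0 0 0 0 0 5 1; 0 0 0 0 0 0 1; 0 0 0 0 0 0 1")

```text
time: 8.9
position: [0.5605, -0.0795, 0.0881]
eef_rot: [-0.009, 0.727, 0.686, 0.007]
contact_force: [-2.3, -0.8, 2.6]
finger_gap: 0.0175
```

```bash
python3 plan.py .5625 -.0870 .088 -126|head -1; python3 - <<'E'
from h import *
im=ctrl.grab_frame("wrist");cv2.imwrite("pics/w4.png",im)
E
```

```text
t 8.9 pos [ 0.5605 -0.0795  0.0881] yaw -3.29 tilt [-0.0022  0.0219] q [-0.17  0.27  0.32  1.84 -0.12  1.06  0.14] F [-2.3 -0.8  2.6] M [ 0.15  0.23 -0.02] gap 0.0175 N 16
```

View pics/w4.png

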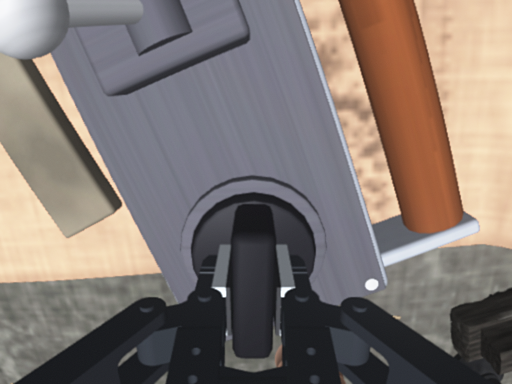

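View pics/t3.png

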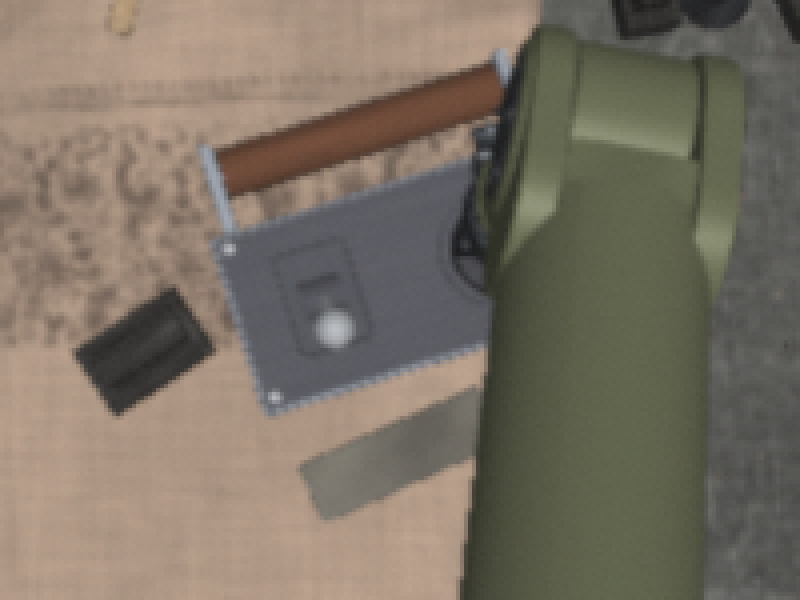

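drive_tool(moves="0 0 0 0 0 6 1; 0 0 0 0 0 6 1; 0 0 0 0 0 6 1; 0 0 0 0 0 6 1; 0 0 0 0 0 0 1")

```text
time: 9.45
position: [0.563, -0.0801, 0.0881]
eef_rot: [-0.007, 0.855, 0.518, 0.006]
contact_force: [-3.2, -0.1, 2.0]
finger_gap: 0.0169
```

drive_tool(moves="0 0 0 0 0 6 1; 0 0 0 0 0 6 1; 0 0 0 0 0 6 1; 0 0 0 0 0 6 1; 0 0 0 0 0 0 1")

```text
time: 9.95
position: [0.5648, -0.0817, 0.0881]
eef_rot: [-0.005, 0.943, 0.331, 0.006]
contact_force: [-3.1, -0.3, 0.6]
finger_gap: 0.0169
```

```bash
python3 plan.py .5625 -.0870 .088 -78
```

```text
t 9.95 pos [ 0.5648 -0.0817  0.0881] yaw -51.3 tilt [0.0079 0.0126] q [-0.27  0.28  0.43  1.84 -0.15  1.05 -0.67] F [-3.1 -0.3  0.6] M [ 0.3  -0.   -0.02] gap 0.0169 N 4
-0.0013 0.0007 0.0000 0 0 6.67 g;
-0.0012 0.0008 0.0000 0 0 6.67 g;
-0.0011 0.0009 0.0000 0 0 6.67 g;
-0.0010 0.0011 0.0000 0 0 6.67 g;
0 0 0 0 0 0 g;
```

drive_tool(moves="0 0 0 0 0 6.5 1; 0 0 0 0 0 6.5 1; 0 0 0 0 0 6.5 1; 0 0 0 0 0 6 1; 0 0 0 0 0 0 1")

```text
time: 10.45
position: [0.5659, -0.084, 0.0881]
eef_rot: [-0.003, 0.993, 0.12, 0.006]
contact_force: [-2.9, 0.7, 2.0]
finger_gap: 0.0169
```

```bash
python3 plan.py .5625 -.0870 .088 -78|head -1;python3 - <<'E'
from h import *
s=ctrl.read_state();T=rt(s);im=ctrl.grab_frame("wrist");cv2.imwrite("pics/w5.png",im)
im=ctrl.grab_frame("scene");cv2.imwrite("pics/s5.png",cv2.resize(im[145:285,170:400],None,fx=3.4,fy=3.4,interpolation=3))
E
```

```text
t 10.45 pos [ 0.5659 -0.084   0.0881] yaw -76.17 tilt [0.0107 0.0072] q [-0.32  0.28  0.5   1.84 -0.16  1.05 -1.09] F [-2.9  0.7  2. ] M [ 0.08 -0.08  0.02] gap 0.0169 N 1
```

View pics/w5.png

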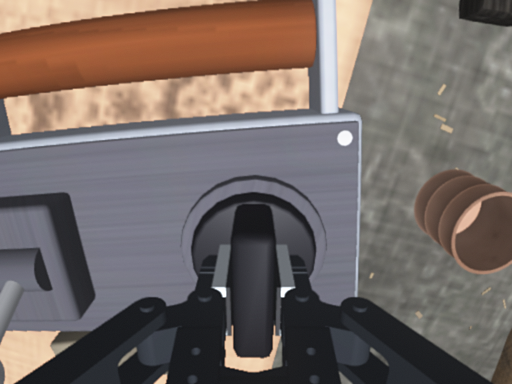

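drive_tool(moves="0 0 0 0 0 1.5 1; 0 0 0 0 0 0 0.5; 0 0 0 0 0 0 -1; 0 0 0 0 0 0 -1; 0 0 0 0 0 0 -1")

```text
time: 11.05
position: [0.5662, -0.0831, 0.0879]
eef_rot: [-0.003, 0.994, 0.112, 0.006]
contact_force: [-0.0, 0.1, 0.9]
finger_gap: 0.0643
```

```bash
python3 plan.py .5625 -.0870 .088 -78|head -1
```

```text
t 11.05 pos [ 0.5662 -0.0831  0.0879] yaw -77.19 tilt [0.0108 0.0076] q [-0.33  0.28  0.5   1.84 -0.17  1.05 -1.11] F [-0.   0.1  0.9] M [-0.    0.03 -0.04] gap 0.0643 N 1
```

Raise straight up and look.

drive_tool(moves="0 0 0 0 0 0 -1; 0 0 -0.025 0 0 0 -1; 0 0 -0.04 0 0 0 -1; 0 0 -0.04 0 0 0 -1; 0 0 -0.04 0 0 0 -1")

```text
time: 11.55
position: [0.5603, -0.0831, 0.2302]
eef_rot: [-0.004, 0.994, 0.112, -0.002]
contact_force: [-0.2, 0.7, 0.6]
finger_gap: 0.0851
```

drive_tool(moves="0 0 0 0 0 0 -1; -0.02 0 0 0 0 0 -1; 0 0 0 0 0 0 -1; 0 0 0 0 0 0 -1; 0 0 0 0 0 0 -1")

```text
time: 12.05
position: [0.5448, -0.0877, 0.2367]
eef_rot: [-0.003, 0.994, 0.113, 0.005]
contact_force: [-0.3, -0.2, -0.0]
finger_gap: 0.0853
```

```bash
python3 plan.py .5625 -.0870 .088 -78|head -1;python3 - <<'E'
from h import *
s=ctrl.read_state();T=rt(s);im=ctrl.grab_frame("wrist");cv2.imwrite("pics/w6.png",im)
np.save("Tc6.npy",T@ctrl.camera_params("wrist")["hand_eye"])
E
```

```text
t 12.05 pos [ 0.5448 -0.0877  0.2367] yaw -77.02 tilt [0.0095 0.0079] q [-0.36  0.1   0.52  1.71 -0.06  1.33 -1.18] F [-0.3 -0.2 -0. ] M [-0.03  0.01 -0.04] gap 0.0853 N 4
```

View pics/w6.png

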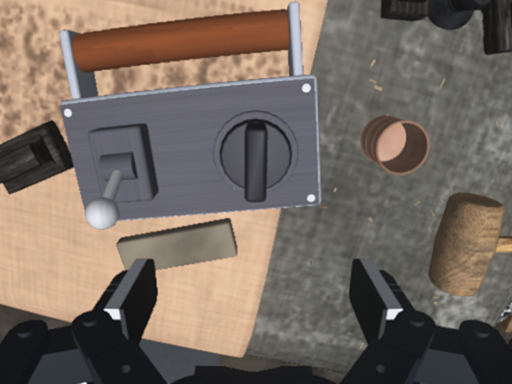

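```bash
python3 - <<'E'
from h import *
np.set_printoptions(precision=4,suppress=True)
Tc=np.load("Tc6.npy"); im=cv2.imread("pics/w6.png")
print("ball",ray("wrist",(102,213),.13,Tc))
ctr=np.array([.5615,-.0865,0]);o=[]
for a in(-12.3,11.7,35.7):
    j=im.copy()
    d=np.array([np.cos(np.radians(a)),np.sin(np.radians(a)),0]);n=np.array([-d[1],d[0],0])
    P=[ctr+[0,0,.113]+i*.031*d+k*.009*n for i,k in((1,1),(1,-1),(-1,-1),(-1,1))]
    cv2.polylines(j,[np.round(proj("wrist",P,Tc)*8).astype(np.int32)],True,(0,255,0),1,cv2.LINE_AA,3)
    o.append(j[100:220,200:310])
cv2.imwrite("pics/w6o.png",cv2.convertScaleAbs(cv2.resize(np.hstack(o),None,fx=2.4,fy=2.4,interpolation=3),alpha=1.8))
E
```

```text
ball [0.5012 0.0252 0.13  ]
```

View pics/w6o.png

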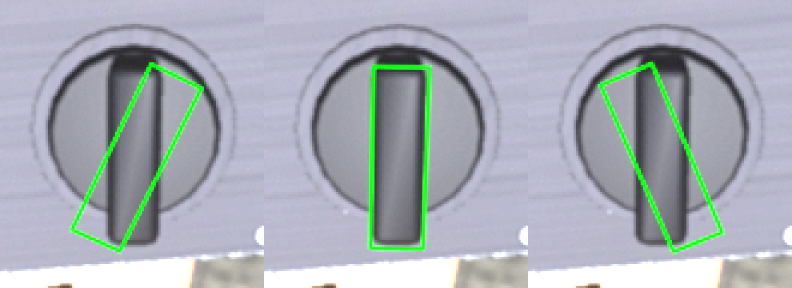

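```bash
python3 plan.py .455 .011 .237 -72.1
```

```text
t 12.1 pos [ 0.5449 -0.0875  0.2365] yaw -77.01 tilt [0.0093 0.008 ] q [-0.36  0.1   0.52  1.71 -0.06  1.33 -1.18] F [0.2 0.9 0.6] M [-0.02 -0.01  0.03] gap 0.0853 N 4
-0.0164 -0.0290 -0.0001 0 0 -1.23 g;
-0.0157 -0.0294 -0.0001 0 0 -1.23 g;
-0.0151 -0.0297 -0.0001 0 0 -1.23 g;
-0.0145 -0.0300 -0.0001 0 0 -1.23 g;
0 0 0 0 0 0 g;
```

drive_tool(moves="-0.0164 -0.029 0 0 0 -1.2 1; -0.0157 -0.0294 0 0 0 -1.2 1; -0.015 -0.0297 0 0 0 -1.2 1; -0.0145 -0.03 0 0 0 -1.2 1; 0 0 0 0 0 0 1")

```text
time: 12.6
position: [0.453, 0.0144, 0.2328]
eef_rot: [-0.002, 0.988, 0.156, 0.002]
contact_force: [0.9, -0.7, 0.3]
finger_gap: 0.0123
```

```bash
python3 plan.py .455 .011 .20 -72.1
```

```text
t 12.6 pos [0.453  0.0144 0.2328] yaw -72.08 tilt [0.0044 0.004 ] q [-0.5  -0.13  0.38  1.93  0.04  1.33 -1.39] F [ 0.9 -0.7  0.3] M [ 0.01 -0.07 -0.  ] gap 0.0123 N 1
0.0008 0.0039 0.0328 0 0 0.02 g;
0 0 0 0 0 0 g;
0 0 0 0 0 0 g;
0 0 0 0 0 0 g;
0 0 0 0 0 0 g;
```

drive_tool(moves="0 0.003 0.03 0 0 0 1; 0 0 0.03 0 0 0 1; 0 0 0.03 0 0 0 1; 0 0 0.022 0 0 0 1; 0 0 0 0 0 0 1")

```text
time: 13.1
position: [0.458, 0.0117, 0.1174]
eef_rot: [-0.001, 0.988, 0.156, 0.004]
contact_force: [0.4, 0.2, 0.4]
finger_gap: -0.0002
```

```bash
python3 plan.py .458 .012 .118 -72.1;python3 - <<'E'
from h import *
s=ctrl.read_state();T=rt(s);im=ctrl.grab_frame("wrist");cv2.imwrite("pics/w7.png",im)
im=ctrl.grab_frame("scene");cv2.imwrite("pics/s7.png",cv2.resize(im[125:285,170:400],None,fx=3.4,fy=3.4,interpolation=3))
E
```

```text
t 13.1 pos [0.458  0.0117 0.1174] yaw -72.0 tilt [0.0085 0.0029] q [-0.49 -0.01  0.41  2.07  0.    1.08 -1.34] F [0.4 0.2 0.4] M [-0.03  0.03 -0.  ] gap -0.0002 N 1
0.0001 -0.0003 -0.0006 0 0 0.10 g;
0 0 0 0 0 0 g;
0 0 0 0 0 0 g;
0 0 0 0 0 0 g;
0 0 0 0 0 0 g;
```

View pics/w7.png

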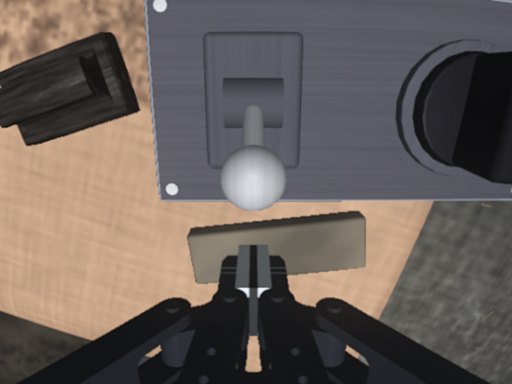

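View pics/s7.png

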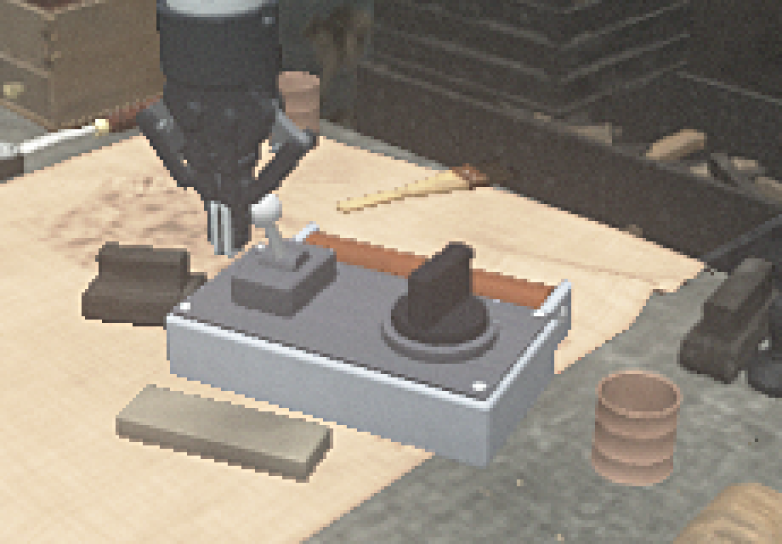

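drive_tool(moves="0.012 0 0 0 0 0 1; 0.012 0 0 0 0 0 1; 0.012 0 0 0 0 0 1; 0.012 0 0 0 0 0 1; 0.012 0 0 0 0 0 1")

```text
time: 13.7
position: [0.5245, 0.032, 0.1264]
eef_rot: [-0.001, 0.988, 0.156, 0.01]
contact_force: [-0.8, -0.6, 0.0]
finger_gap: -0.0002
```

```bash
python3 plan.py .5331 .0364 .118 -72.1
```

```text
t 13.7 pos [0.5245 0.032  0.1264] yaw -72.0 tilt [0.0195 0.0057] q [-0.49  0.12  0.41  1.92 -0.06  1.09 -1.31] F [-0.8 -0.6  0. ] M [-0.18  0.39 -0.05] gap -0.0002 N 1
0.0095 -0.0015 0.0084 0 0 0.10 g;
0 0 0 0 0 0 g;
0 0 0 0 0 0 g;
0 0 0 0 0 0 g;
0 0 0 0 0 0 g;
```

drive_tool(moves="0.004 0 0.005 0 -0.6 0 1; 0.005 0 0.004 0 -0.6 0 1; 0.005 0 0 0 0 0 1; 0 0 0 0 0 0 1; 0 0 0 0 0 0 1")

```text
time: 14.2
position: [0.5293, 0.0336, 0.1153]
eef_rot: [0.002, 0.988, 0.157, -0.017]
contact_force: [-0.8, 0.3, 0.4]
finger_gap: 0.0001
```

```bash
python3 plan.py .5331 .0364 .118 -72.1|head -1;python3 - <<'E'
from h import *
s=ctrl.read_state();T=rt(s);im=ctrl.grab_frame("wrist");cv2.imwrite("pics/w8.png",im)
E
```

```text
t 14.2 pos [0.5293 0.0336 0.1153] yaw -71.99 tilt [-0.0329 -0.0083] q [-0.48  0.19  0.41  1.87 -0.08  1.13 -1.31] F [-0.8  0.3  0.4] M [-0.08  0.16  0.03] gap 0.0001 N 1
```

View pics/w8.png

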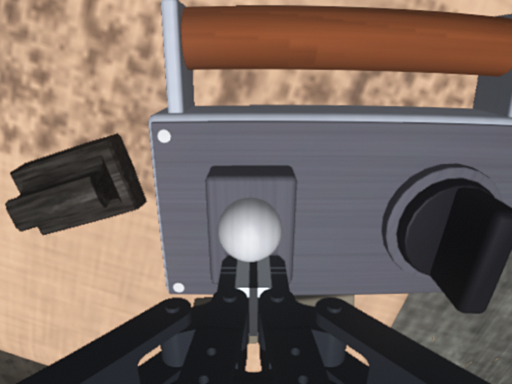

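drive_tool(moves="0.005 0 0 0 0.8 0 1; 0.005 0 0 0 0.4 0 1; 0.005 0 0 0 0 0 1; 0.004 0 0 0 0 0 1; 0 0 0 0 0 0 1")

```text
time: 14.75
position: [0.5286, 0.0335, 0.1126]
eef_rot: [-0.0, 0.987, 0.155, -0.029]
contact_force: [1.5, -0.4, -0.5]
finger_gap: 0.0002
```

```bash
python3 plan.py .5331 .0364 .118 -72.1|head -1;python3 - <<'E'
from h import *
im=ctrl.grab_frame("scene");cv2.imwrite("pics/s8.png",cv2.resize(im[125:285,170:400],None,fx=3.4,fy=3.4,interpolation=3))
E
```

```text
t 14.75 pos [0.5286 0.0335 0.1126] yaw -72.15 tilt [-0.0581 -0.0088] q [-0.48  0.21  0.41  1.86 -0.09  1.15 -1.3 ] F [ 1.5 -0.4 -0.5] M [ 0.04 -0.04 -0.02] gap 0.0002 N 1
```

View pics/s8.png

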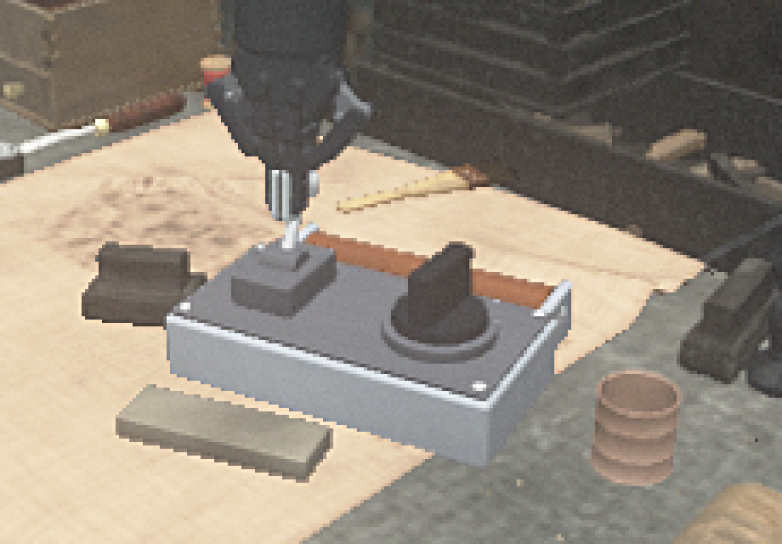

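drive_tool(moves="-0.02 0 0 0 0 0 1; -0.02 0 0 0 0 0 1; -0.02 0 0 0 0 0 1; -0.01 0 0 0 0 0 1; 0 0 0 0 0 0 1")

```text
time: 15.3
position: [0.4663, 0.0137, 0.1175]
eef_rot: [-0.0, 0.987, 0.156, -0.022]
contact_force: [0.4, -0.1, 0.9]
finger_gap: -0.0002
```

```bash
python3 plan.py .5331 .0364 .118 -72.1|head -1;python3 - <<'E'
from h import *
s=ctrl.read_state();Tc=rt(s)@ctrl.camera_params("wrist")["hand_eye"];im=ctrl.grab_frame("wrist");cv2.imwrite("pics/w9.png",im)
j=ctrl.grab_frame("top");cv2.imwrite("pics/t9.png",cv2.resize(j[110:260,190:390],None,fx=4,fy=4,interpolation=3))
j=ctrl.grab_frame("scene");cv2.imwrite("pics/s9.png",cv2.resize(j[125:285,170:400],None,fx=3.4,fy=3.4,interpolation=3))
np.save("Tc9.npy",Tc)
E
```

```text
t 15.3 pos [0.4663 0.0137 0.1175] yaw -72.01 tilt [-0.0442 -0.0067] q [-0.49  0.05  0.41  2.01 -0.02  1.13 -1.32] F [ 0.4 -0.1  0.9] M [ 0.06 -0.03  0.01] gap -0.0002 N 2
```

View pics/w9.png

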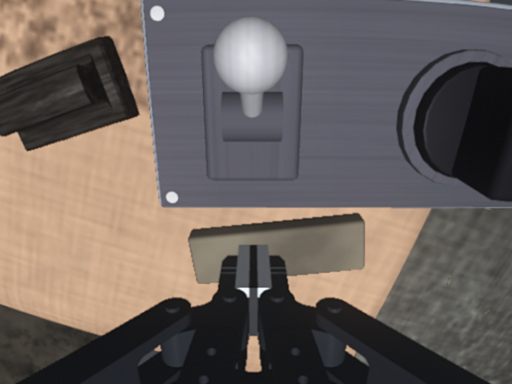

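View pics/s9.png

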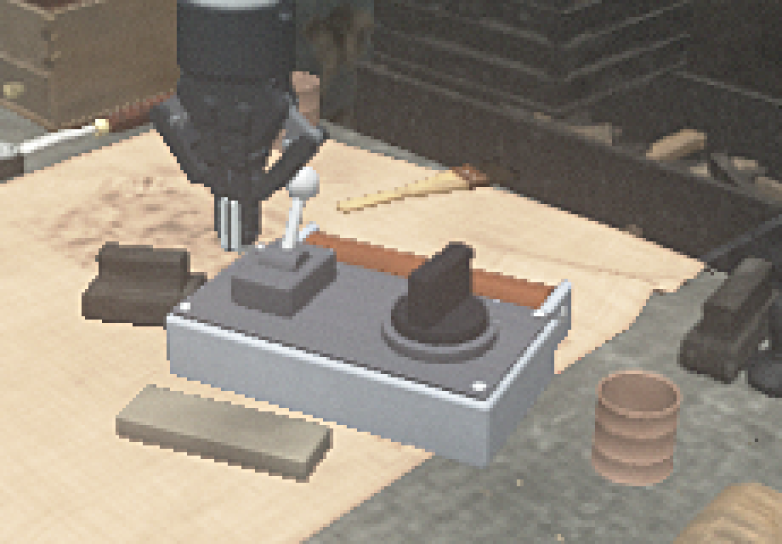

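```bash
python3 - <<'E'
from h import *
np.set_printoptions(precision=4,suppress=True)
g=lambda x,y:((x-1.7)/3.4+170,(y-1.7)/3.4+125)
w9=ray("wrist",(251,55),.13,np.load("Tc9.npy")); s9=ray("scene",g(303,183),.13); s7=ray("scene",g(267,208),.13)
print("wrist",w9,"scene before/after",s7,s9, "moved", np.linalg.norm((s9-s7)[:2]))
w0=np.array([.5012,.0252,.13]); u=np.array([.951,.309,0]); print("travel wrist",(w9-w0)@u,"scene",(s9-s7)@u)
E
```

```text
wrist [0.5535 0.0416 0.13  ] scene before/after [0.505  0.0279 0.13  ] [0.551  0.0416 0.13  ] moved 0.04798331649208467
travel wrist 0.054833002499705574 scene 0.04796598092274298
```

View pics/t9.png

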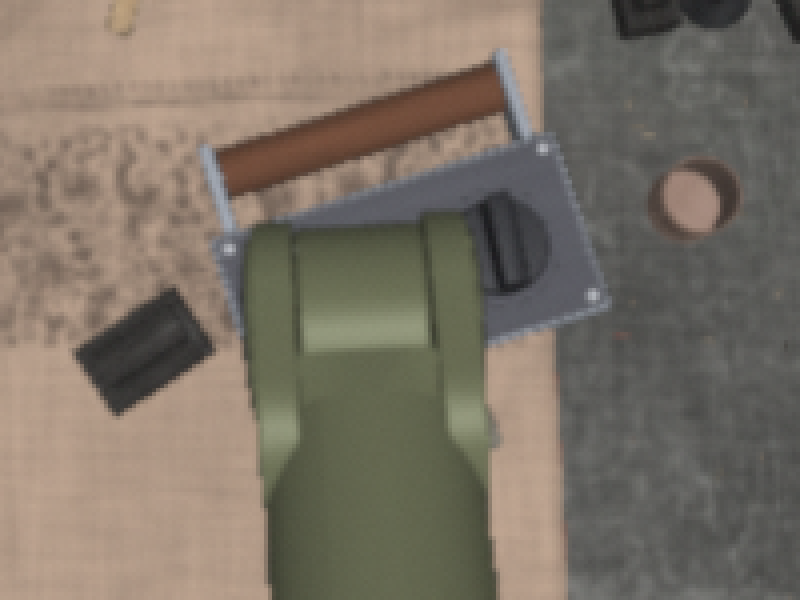

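drive_tool(moves="0 0 -0.004 0 1.2 0 1; 0 0 -0.002 0 1.2 0 1; 0 0 0 0 0 0 1; 0 0 0 0 0 0 1; 0 0 0 0 0 0 1")

```text
time: 15.95
position: [0.4697, 0.0147, 0.1242]
eef_rot: [-0.003, 0.988, 0.157, 0.001]
contact_force: [0.5, 0.1, -0.5]
finger_gap: -0.0002
```

```bash
python3 plan.py .5331 .0364 .122 -72.1
```

```text
t 15.95 pos [0.4697 0.0147 0.1242] yaw -71.93 tilt [0.0008 0.0062] q [-0.49  0.01  0.41  2.03 -0.01  1.1  -1.33] F [ 0.5  0.1 -0.5] M [ 0.   -0.07  0.06] gap -0.0002 N 2
0.0335 -0.0005 0.0011 0 0 0.08 g;
0.0335 -0.0005 0.0011 0 0 0.08 g;
0 0 0 0 0 0 g;
0 0 0 0 0 0 g;
0 0 0 0 0 0 g;
```

drive_tool(moves="0.013 0 0.001 0 0 0 1; 0.013 0 0.001 0 0 0 1; 0.013 0 0.001 0 0 0 1; 0.01 0 0 0 0 0 1; 0 0 0 0 0 0 1")

```text
time: 16.45
position: [0.519, 0.031, 0.1207]
eef_rot: [-0.003, 0.988, 0.157, 0.001]
contact_force: [-0.8, -0.5, -0.8]
finger_gap: -0.0005
```

```bash
python3 plan.py .5331 .0364 .122 -72.1
```

```text
t 16.45 pos [0.519  0.031  0.1207] yaw -71.91 tilt [0.0003 0.006 ] q [-0.49  0.13  0.41  1.92 -0.07  1.1  -1.31] F [-0.8 -0.5 -0.8] M [0.06 0.06 0.01] gap -0.0005 N 1
0.0151 -0.0007 -0.0013 0 0 0.19 g;
0 0 0 0 0 0 g;
0 0 0 0 0 0 g;
0 0 0 0 0 0 g;
0 0 0 0 0 0 g;
```

drive_tool(moves="0.005 0 -0.001 0 0 0 1; 0.005 0 -0.001 0 0 0 1; 0.005 0 0 0 0 0 1; 0.005 0 0 0 0 0 1; 0.005 0 0 0 0 0 1")

```text
time: 16.95
position: [0.5299, 0.0343, 0.1206]
eef_rot: [-0.003, 0.988, 0.156, -0.016]
contact_force: [-13.6, -2.7, 7.5]
finger_gap: -0.0002
```

```bash
python3 plan.py .5331 .0364 .122 -72.1|head -1
```

```text
t 16.95 pos [0.5299 0.0343 0.1206] yaw -72.05 tilt [-0.0328  0.0003] q [-0.48  0.18  0.41  1.87 -0.08  1.14 -1.3 ] F [-13.6  -2.7   7.5] M [-0.67  2.78 -0.  ] gap -0.0002 N 1
```

drive_tool(moves="-0.02 0 0 0 0 0 1; -0.03 0 0 0 0 0 1; -0.02 0 -0.02 0 0 0 1; 0 0 -0.04 0 0 0 1; 0 0 -0.04 0 0 0 1")

```text
time: 17.45
position: [0.4591, 0.0108, 0.2194]
eef_rot: [-0.002, 0.988, 0.155, -0.024]
contact_force: [0.5, -0.2, 0.2]
finger_gap: 0.0001
```

drive_tool(moves="0 0 -0.02 0 1.5 0 1; 0 0.02 0 0 0 0 1; 0 0.03 0 0 0 0 1; 0 0 0 0 0 0 1; 0 0 0 0 0 0 1")

```text
time: 17.95
position: [0.4798, -0.0375, 0.2483]
eef_rot: [-0.006, 0.988, 0.156, -0.003]
contact_force: [0.8, 0.3, 0.2]
finger_gap: -0.0
```

```bash
python3 plan.py .5331 .0364 .122 -72.1|head -1;python3 - <<'E'
from h import *
s=ctrl.read_state();Tc=rt(s)@ctrl.camera_params("wrist")["hand_eye"];im=ctrl.grab_frame("wrist")
a=13.;ctr=np.array([.5615,-.0865,0])
d=np.array([np.cos(np.radians(a)),np.sin(np.radians(a)),0]);n=np.array([-d[1],d[0],0])
P=[ctr+[0,0,.113]+i*.031*d+k*.009*n for i,k in((1,1),(1,-1),(-1,-1),(-1,1))]
cv2.polylines(im,[np.round(proj("wrist",P,Tc)*8).astype(np.int32)],True,(0,255,0),1,cv2.LINE_AA,3)
cv2.imwrite("pics/w10.png",cv2.convertScaleAbs(im,alpha=1.5))
np.save("Tc10.npy",Tc)
E
```

```text
t 17.95 pos [ 0.4798 -0.0375  0.2483] yaw -72.08 tilt [-0.0076  0.0104] q [-0.46 -0.06  0.47  1.84  0.02  1.37 -1.25] F [0.8 0.3 0.2] M [ 0.03 -0.03 -0.02] gap -0.0 N 4
```

View pics/w10.png

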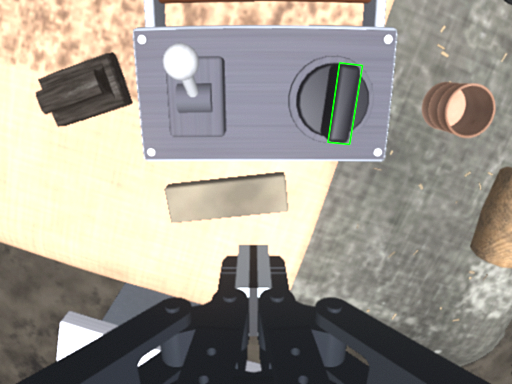

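```bash
python3 - <<'E'
from h import *
print(ray("wrist",(181,61),.13,np.load("Tc10.npy")))
print(ctrl.hand_in())
E
```

```text
[0.55363382 0.04127717 0.13      ]
the job is handed in; nothing more can be done
None
```

The job is handed in at about 18 s. By my checks the selector is at its third click and the clutch lever is fully over towards the roller.

- **Selector:** I gripped the bar and turned it anticlockwise about 120° (five clicks), until it met the end stop with 6.9 N m of resistance. I then turned it clockwise 72° and let go. In the wrist image the bar lies at about 13° in the world frame. It started at about -36°, so the expected third-click angle was about 12°. It looked unchanged in the last picture.
- **Clutch lever:** I pushed the ball with the closed fingers. A second push met about 14 N with no further movement, so I took that as the end stop.
- **Disagreement:** I measured the ball's travel as 55 mm with the wrist camera and 48 mm with the scene camera, against the nominal 58 mm. The 0.85 rad limit corresponds to about 49 mm, so the scene figure alone would fall just short. I relied on the second push to settle this.
- **Bystanders:** the printing block, tin and oil stone look unmoved in the pictures. I did not measure their positions again.
- **At hand-in:** the gripper was raised clear and touching nothing.

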